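Zero the specimen lift, click it up four, clamp it

ROBOT

A 6-joint arm with a two-finger parallel gripper is mounted at the origin on the work surface. World frame = base frame: x ahead of the robot, y to its left, z up, the work surface at z = 0. Lengths are in mm, angles in rad, forces in N, time in s.
With the tool pointing down it reaches from about 300 to 775 mm from the base axis. Payload 14.6 kg.
Tool frame: the origin (TCP) lies at the very end of the fingers, on their centre line; the grasp point (between the pads) lies 19 mm behind it; z points along the fingers, y is the direction in which the jaws open and shut (so a half turn about z gives the same grasp; the last joint's range is limited). The gripper opens to 85 mm and grips with 20 to 120 N. Pads are 22 mm wide; open, the fingers measure 114 mm over their backs; the gripper's body (76 mm by 85 mm) begins 54 mm behind the grasp point. The pads swing forward as they close: fully open they stand 13 mm farther back than shut.
Start: joints at [-0.067, 0.3, 1.521, -0, 1.321, -0.067], TCP at [549.99, -0.002, 231.281] pointing down, gripper open.
Joint ranges: [-3.03, 3.03], [-0.79, 2.21], [0.23, 2.52], [-1.04, 4.18], [0, 3.07], [-2.55, 2.55]. Speed limits (rad/s): [2.22, 2.22, 2.57, 3.14, 3.14, 3.14].

INTERFACE

Orientations are given as a unit quaternion [w, x, y, z].
In Python, from bench import robot, imaging, order gives the robot as it stands. The module is installed in compiled form; this text tells all that it offers.
- The arm moves only by the shell command python3 -m crank 'ROWS' [OPENING] [FORCE]. ROWS is JSON, a list of rows, each an object with "xyz": the shift along the tool's x, y, z in m, a list of three; "roll": the turn about the tool's z in degrees. A call has 1 to 5 rows; each row is the pose to reach, as a shift and turn from the pose commanded when the call began, along the tool's axes at that moment; what a row does not reach only later rows make up. A row lasts 1/10 s, in which the tool goes at most 50 mm and 8.59 degrees, less where a joint would pass 70% of its speed; a pose out of reach is approached as far as the arm can. A call with a gripper value outside its range is refused whole. OPENING is the opening, from 0 (shut) to 1 (fully open), set as the call begins (- or left out, the last holds). The fingers move at their own pace and stop on an object; FORCE is the grip in N (left out, the last holds). Time passes only in rows, so rows that repeat a pose let the fingers close. It gives the time, the measured TCP pose, the force and the opening at its end, in the units of the state.
- robot.observe(): the state, without advancing time (a new reading comes with each control period).
- imaging.read_camera(name): name is "scene" or "side" or "wrist"; returns the picture (384x512x3 uint8, blue, green, red); there is no depth.
- imaging.calibration(name): a dict with "intrinsics" (3x3 intrinsics, pixels), "world_to_cam" (4x4, takes a point from world to camera coordinates); the wrist camera has in their place "hand_eye" (4x4, takes a point from camera to tool coordinates, whose origin is the TCP and whose axes are the flange's). Camera axes: x right, y up, looking along -z (the intrinsics and any distortion apply to the point x, -y, -z); pixel columns grow to the right and rows downward; lengths in mm; the calibration is good to about 2 mm. The wrist camera is an equidistant fisheye: a pixel r from the principal point sees the ray r / f radians off the axis. A picture is of the moment at which its call begins: read the wrist's pose just before it. calibration takes no time and is no camera call.
- order.close_job(): hands the job in, once; it reports no verdict.
Trained networks look in the newest picture that a camera, given by its name, has taken for a name from the list of things; names that differ only in an ending like _2 or _b are one class to them, and where a whole thing is asked for, a point or a joint stands for the part that bears it (a point fixed in the world has none). Each returns a list of dicts, best first, with "confidence" (0 to 1); they miss things now and then, are a little off and sometimes report something else, mostly with a low value. They report only what shows in the picture. A call takes as long as a camera call.
- imaging.masks_of(thing, camera): "pixels" (384x512 bool, what is visible of it) and "at" ([row, column] in pixels, amid what is visible of it).
The state is a dict: "t": time; "joint_pos": joint angles; "dq": joint speeds; "joint_efforts": joint torques, N m; "eef_pos": TCP position; "orientation": TCP orientation; "wrist_force": force on the tool from outside, world axes, zero at the start; "torque": the same for the moment, N m; "width": opening from 0.0 (shut) to 1.0 (fully open).
Only numpy, scipy, OpenCV 4.12 (cv2) and the standard library are available. Lean on these libraries where they do the work, as an engineer would, in place of code of your own. Each camera call takes 0.05 s, during which the arm holds its last target. There are 200 camera calls.

TASK

Set the viewing height on the white specimen lift: turn its black dial anticlockwise (seen from above) until you feel it come up against its bottom stop, without forcing it, then turn it clockwise exactly four clicks. Let go of the dial and push the red-balled clamp lever right over to its far end to lock the height, leaving everything else on the bench where it is.

Things in the scene. Friction and masses are not known exactly. Their poses are not given: they have to be found in the camera images.
- lift: Specimen lift, fixed: white housing on a black skirt, 170 mm (its x) by 270 mm (its y), top face 55 mm above the bench. Origin: centre of the underside; z up; its -x side faces roughly the robot. On top, in its frame (mm): dial axis at x -20, y -75; round plate at x 20, y 25; clamp lever's hinge at x 0, y 100, z 77, on a 70 x 50 mm block, 25 mm high.
- dial_grip (a point): On the dial's vertical axis at grip height, 88 mm above the bench. The dial is a black disc (44 mm across) with an upright bar, 42 mm long, 14 mm thick, from 11 mm above this point to 19 mm below; a white line marks its -x end. This point's x runs along the bar, y across it (fingers close along y), z up.
- dial_axis (a point): Where the dial's axis meets the lift's top face; a fixed 72 mm aluminium collar with 24 ticks, 6 mm high, lies round it. The dial turns a hidden spindle: 24 clicks a turn (0.262 rad each), starting one to three clicks above the bottom stop. Worn lost motion between dial and spindle (about 20 to 25 degrees, starting anywhere in it, taken up anew at each reversal) means the dial's angle does not tell the click.
- clicks (a point): Same point. How a click feels: torque climbs to about 0.3 N m a quarter click past the seat, falls to almost nothing at half a click, where the spindle jumps ahead into the next seat by itself; then the dial turns freely (under 0.06 N m) until it catches up and the next climb starts. Clockwise lifts the plate; nine or more clicks of travel.
- overload (a joint): Yield of the hidden overload spring between dial and spindle: 0 at rest, negative when the dial is wound against the bottom stop. The stop lies anticlockwise of the lowest seat: there the torque climbs steeply past the 0.3 N m of a click. From 0.5 N m the spring yields (4 N m/rad); beyond -0.1 rad, about 0.9 N m, the stop has been forced. 0.4 to 0.6 N m is enough to feel it.
- plate_top (a point): Centre of the upper face of the grey round specimen plate (90 mm across, glass slide on it). The dial lifts it: 75.0 mm above the bench at the bottom stop, 0.8 mm more for every click. These steps are finer than the position readings.
- clamp (a joint): Angle of the clamp lever: 0 leaning towards the lift's -x side (29 degrees off upright), 1.0 rad at its end stop leaning as far to the +x side. It starts near 0 and stays where it is left; moving it takes about 1 N at the ball.
- clamp_tip (a point): Centre of the red ball (26 mm across) on the end of the clamp lever's 10 mm steel rod, 80 mm from its hinge, about 147 mm above the bench at either end. The lever swings in the lift's x-z plane about its hinge (along the lift's y axis); pushed towards the lift's +x, it travels 77 mm.
- vial_mid (a point): Bystander: middle of a small bottle with a blue cap, 32 mm across, 70 mm tall, standing beside the lift, beyond the lever.
- slidebox_mid (a point): Bystander: centre of a blue slide box, 90 by 50 by 30 mm, lying beside the lift, beyond the dial.
- rack_mid (a point): Bystander: centre of an orange tube rack, 100 by 200 by 50 mm, with purple-capped tubes up to 95 mm high, to the left.
- dish_mid (a point): Bystander: centre of a glass dish, 90 mm across, 14 mm high, to the right of the lift.
- mouse_mid (a point): Bystander: centre of a grey computer mouse, 100 by 58 by 26 mm, on its pad to the right.
- beaker_mid (a point): Bystander: centre of a clear open beaker, 66 mm across, 85 mm high, behind the lift.
- reagent_mid (a point): Bystander: centre of a white bottle with a red cap, 60 mm across, 130 mm high, behind the lift.

How it is judged (in metres and radians):
On the way, in this order (a step that is already met when the one before it is completed fails the run):
1. the dial has brought the plate down to its bottom stop (within 0.25 mm) (z of plate_top in the frame of lift below 0.07525 m), for 0.2 s.
2. the plate stands exactly four clicks above the bottom stop (3.2 mm, within 0.36 mm), the clamp lever not yet pushed past half way (z of plate_top in the frame of lift between 0.07784 and 0.07856 m and value of joint clamp below 0.5 rad), for 0.3 s.
3. the clamp lever is pushed right over (0.85 rad or more) (value of joint clamp above 0.85 rad), for 0.1 s.
At the end, for the whole second after the job is handed in: The plate rests four clicks above its bottom stop (3.2 mm higher, within 0.36 mm) and the clamp lever is pushed right over (past 0.85 of 1.0 rad) (z of plate_top in the frame of lift between 0.07784 and 0.07856 m and value of joint clamp above 0.85 rad); the robot touches nothing.
It fails at once if the bottom stop is forced (overload spring wound beyond 0.1 rad, about 0.9 N m on the dial) (value of joint overload below -0.1 rad).
It fails at once if a bystander is moved by more than 20 mm (distance of any of vial_mid, slidebox_mid, rack_mid, dish_mid, mouse_mid, beaker_mid, reagent_mid from where it was at the start of the episode above 0.02 m).
It also fails if it takes over 72 s, if anything falls off the work surface, if the arm or the gripper's body presses on something with over 40 N, if the wrist force passes 120 N, or if a joint passes its speed limit or range.

## Working session

There is one attempt and no reset: what is moved stays moved. The work goes in short steps, Python scripts to look and compute and a shell command to move; the robot and the scene stay as the last step left them, time stands still between calls to the robot, and variables do not carry over. Pictures are saved under pics/ and viewed, about 8 in all and at most 12, crops included, and the job is handed in when it is done.

```bash
mkdir -p pics; cat > h.py <<'E'
import numpy as np, cv2
from bench import robot, imaging, order
from scipy.spatial.transform import Rotation as R
def ray(cam,uv):
    c=imaging.calibration(cam);K=np.array(c["intrinsics"]);W=np.array(c["world_to_cam"])
    d=np.linalg.inv(K)@[uv[0],uv[1],1]; d=np.array([d[0],-d[1],-d[2]])
    return -W[:3,:3].T@W[:3,3], W[:3,:3].T@d
def onz(cam,uv,z):
    o,d=ray(cam,uv); return o+d*(z-o[2])/d[2]
def proj(cam,P):
    c=imaging.calibration(cam);K=np.array(c["intrinsics"]);W=np.array(c["world_to_cam"])
    p=W[:3,:3]@np.asarray(P,float)+W[:3,3]; q=K@[p[0],-p[1],-p[2]]; return q[:2]/q[2]
E
python3 - <<'E'
from h import *
np.set_printoptions(precision=1,suppress=True)
s=robot.observe();print(s)
ims=[]
for c in("scene","side","wrist"):
    im=imaging.read_camera(c);cv2.imwrite(f"pics/{c}0.png",im)
    print(c,{k:np.array(v).tolist() for k,v in imaging.calibration(c).items()})
    for t in("lift","dial_grip","plate_top","clamp_tip","slidebox_mid","vial_mid"):
        r=imaging.masks_of(t,c)
        for m in r[:2]: print(c,t,round(m["confidence"],2),np.array(m["at"]),m["pixels"].sum())
    ims.append(im)
a=np.hstack(ims[:2]);cv2.imwrite("pics/a.png",cv2.resize(np.vstack([ims[0],ims[1]]),(512*3//3*1,768))[:600]) 
E
```

```text
{'t': 0.0, 'joint_pos': array([-0.1,  0.3,  1.5,  0. ,  1.3, -0.1]), 'dq': array([ 0., -0.,  0.,  0.,  0.,  0.]), 'joint_efforts': array([  0. , -54.3, -36.2,   0. ,   0. ,  -0. ]), 'eef_pos': array([549.8,   0. , 230.7]), 'orientation': array([-0. ,  0.7,  0.7, -0. ]), 'wrist_force': array([0.1, 0.4, 0.2]), 'torque': array([-0., -0., -0.]), 'width': 1.0009319463489457}
scene {'intrinsics': [[443.6212820636133, 0.0, 261.29742146608965], [0.0, 443.6212820636133, 188.4905752401081], [0.0, 0.0, 1.0]], 'world_to_cam': [[0.6148199875488556, 0.7886303454166457, 0.007652528892307752, -330.1596872027052], [-0.6578692108773089, 0.5074781042893691, 0.5564836700627745, 316.32329641100534], [0.43497641808504045, -0.3471716462427347, 0.830823304773655, -1783.2431011251533], [0.0, 0.0, 0.0, 1.0]]}
scene lift 0.88 [207.8 245.4] 4016
scene dial_grip 0.5 [210.8 227.5] 156
scene plate_top 0.7 [197.6 254. ] 524
scene clamp_tip 0.48 [164.4 255.6] 80
scene slidebox_mid 0.68 [253.2 219.3] 518
scene slidebox_mid 0.31 [251.9 275.1] 448
scene vial_mid 0.66 [164.9 269.1] 76
side {'intrinsics': [[457.682028201
[... 647 characters left out ...]
354542, 0.0, 258.2845800182873], [0.0, 297.3186396354542, 195.0236107879795], [0.0, 0.0, 1.0]], 'hand_eye': [[-0.00027735296107746633, 0.9522875732070986, 0.305202065836174, 78.21847122944268], [0.9999998697575, 0.0003948803630049701, -0.00032334885207432293, 0.1758479142844882], [-0.0004284393961884177, 0.3052019364041327, -0.9522875587000231, -141.74470238599267], [0.0, 0.0, 0.0, 1.0]]}
wrist lift 0.94 [210.5 245.7] 26962
wrist lift 0.29 [252.1 406.3] 3017
wrist dial_grip 0.81 [294.2 251.6] 1157
wrist plate_top 0.56 [210.1 254.7] 5115
wrist clamp_tip 0.75 [172.5 174.3] 1248
wrist slidebox_mid 0.73 [318.2 305.2] 1684
wrist vial_mid 0.83 [ 78.4 173.3] 795
wrist vial_mid 0.74 [173. 171.] 1204
```

View pics/scene0.png

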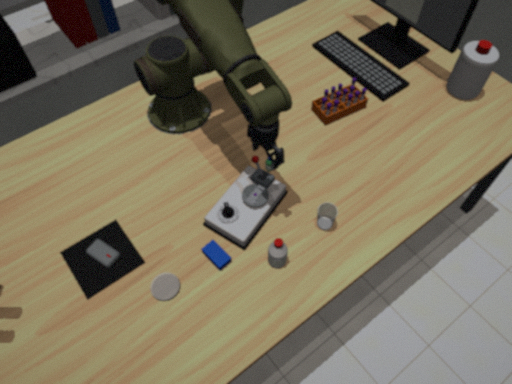

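View pics/wrist0.png

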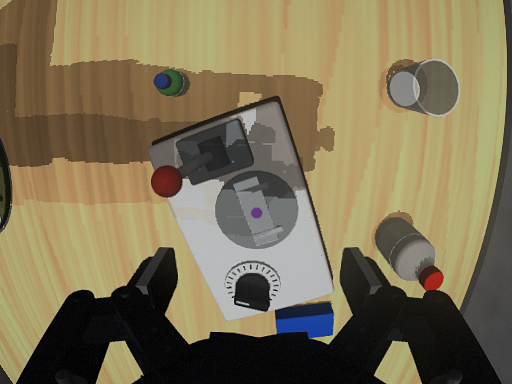

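The wrist view shows the lift with its lever at upper left (ball at 166,181), its plate at (257,210) and its dial at (253,290). The box is at the lower right and the vial is beyond the lever. Next I fit the lift pose and zoom in on the dial.

```bash
cat >> h.py <<'E'
def wray(uv,s):
    c=imaging.calibration("wrist");K=np.array(c["intrinsics"]);H=np.array(c["hand_eye"])
    v=np.array([uv[0]-K[0,2],uv[1]-K[1,2]]);r=np.hypot(*v);th=r/K[0,0]
    d=np.array([*(np.sin(th)*v/max(r,1e-9)),np.cos(th)]);d=H[:3,:3]@[d[0],-d[1],-d[2]]
    q=np.array(s["orientation"]);Q=R.from_quat([*q[1:],q[0]]).as_matrix()
    return s["eef_pos"]+Q@H[:3,3],Q@d
def wonz(uv,z,s):
    o,d=wray(uv,s);return o+d*(z-o[2])/d[2]
E
python3 - <<'E'
from h import *
from scipy.optimize import least_squares
np.set_printoptions(precision=1,suppress=True)
s=robot.observe()
im=cv2.imread("pics/wrist0.png")
obs=[((278,97),55,(85,135)),((332,292),55,(85,-135)),((228,320),55,(-85,-135)),((150,146),55,(-85,135)),((257,210),76,(20,25)),((166,181),147,(-38.5,100))]
P=[wonz(u,z,s) for u,z,_ in obs]
def f(p):
    c,n=np.cos(p[2]),np.sin(p[2]);return np.concatenate([[p[0]+c*a-n*b-q[0],p[1]+n*a+c*b-q[1]] for (_,_,(a,b)),q in zip(obs,P)])
r=least_squares(f,[550,0,.3]);print(r.x,np.degrees(r.x[2]),r.fun.reshape(-1,2))
for t in((-20,-75),(0,100)):
    c,n=np.cos(r.x[2]),np.sin(r.x[2]);print(t,r.x[0]+c*t[0]-n*t[1],r.x[1]+n*t[0]+c*t[1])
m=imaging.masks_of("dial_grip","wrist")[0]
print([ (uv,wonz(uv,99,s)) for uv in((234,301),(270,308),(253,302))])
cv2.imwrite("pics/z.png",cv2.resize(im[240:330,200:320],None,fx=6,fy=6,interpolation=cv2.INTER_CUBIC))
E
```

```text
[539.5 -62.9   0.3] 18.150668922111436 [[  7.2   7.2]
 [ 13.4  -4.6]
 [ -7.  -10.3]
 [-11.9   4.6]
 [  1.8   0.8]
 [ -3.5   2.3]]
(-20, -75) 543.875174352614 -140.44790423172702
(0, 100) 508.36453151738436 32.07454139616443
[((234, 301), array([ 522.3, -137.7,   99. ])), ((270, 308), array([ 563.9, -148.1,   99. ])), ((253, 302), array([ 544.2, -138.9,   99. ]))]
```

View pics/z.png

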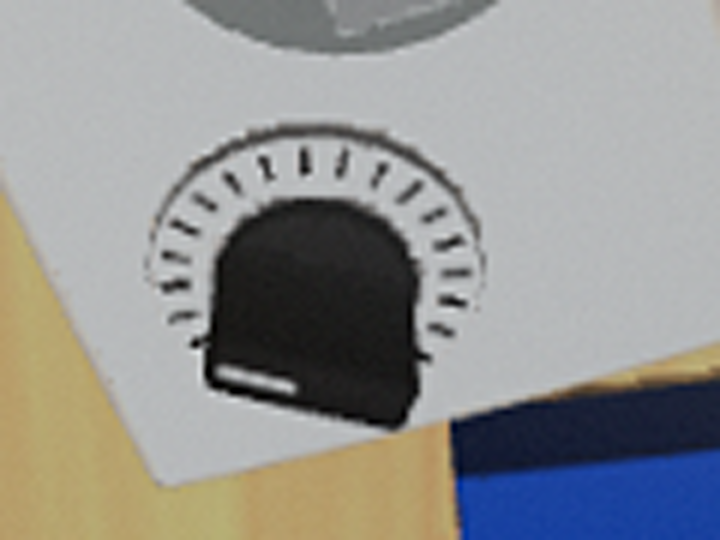

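The dial bar lies at about -14° world yaw, with its marked end on the left. The dial axis is near (544, -140). I'll move above it, turn the jaws across the bar (+104° roll, which leaves J6 range to turn anticlockwise), and look again.

```bash

python3 -m crank '[{"xyz":[-0.04,-0.002,0.01],"roll":8},{"xyz":[-0.08,-0.004,0.03],"roll":16},{"xyz":[-0.12,-0.006,0.05],"roll":24},{"xyz":[-0.14,-0.006,0.06],"roll":32},{"xyz":[-0.14,-0.006,0.07],"roll":40}]' 0.5 40
python3 -m crank '[{"xyz":[0,0,0],"roll":8},{"xyz":[0,0,0],"roll":16},{"xyz":[0,0,0],"roll":24},{"xyz":[0,0,0],"roll":32},{"xyz":[0,0,0],"roll":40}]'
python3 -m crank '[{"xyz":[0,0,0],"roll":8},{"xyz":[0,0,0],"roll":16},{"xyz":[0,0,0],"roll":24},{"xyz":[0,0,0],"roll":24},{"xyz":[0,0,0],"roll":24}]'
python3 - <<'E'
from h import *
np.set_printoptions(precision=3,suppress=True)
s=robot.observe();print(s["eef_pos"],s["joint_pos"],s["torque"],s["wrist_force"],s["width"])
im=imaging.read_camera("wrist");cv2.imwrite("pics/wrist1.png",im);np.save("s1.npy",s,allow_pickle=True)
for m in imaging.masks_of("dial_grip","wrist")[:2]: print(m["confidence"],m["at"],m["pixels"].sum())
cv2.imwrite("pics/w1.png",cv2.resize(im[130:384,130:400],None,fx=2.2,fy=2.2,interpolation=cv2.INTER_CUBIC))
E
```

```text
t: 1.6
eef_pos: [543.6, -142.6, 160.5]
orientation: [-0.0, 0.908, 0.419, -0.0]
wrist_force: [0.7, 0.9, -0.6]
width: 0.501
t: 2.1
eef_pos: [544.0, -140.0, 161.3]
orientation: [-0.0, 0.996, 0.084, -0.0]
wrist_force: [-0.9, 0.3, -0.3]
width: 0.5
t: 2.6
eef_pos: [544.0, -140.0, 161.3]
orientation: [-0.0, 0.993, -0.12, 0.0]
wrist_force: [0.3, 1.0, -0.5]
width: 0.5
[ 544.005 -140.004  161.291] [-0.317  0.391  1.568  0.     1.183  1.494] [-0.032 -0.048  0.04 ] [ 0.347  1.041 -0.466] 0.500110156591438
0.88 [197.5, 263.1] 2334
```

View pics/w1.png

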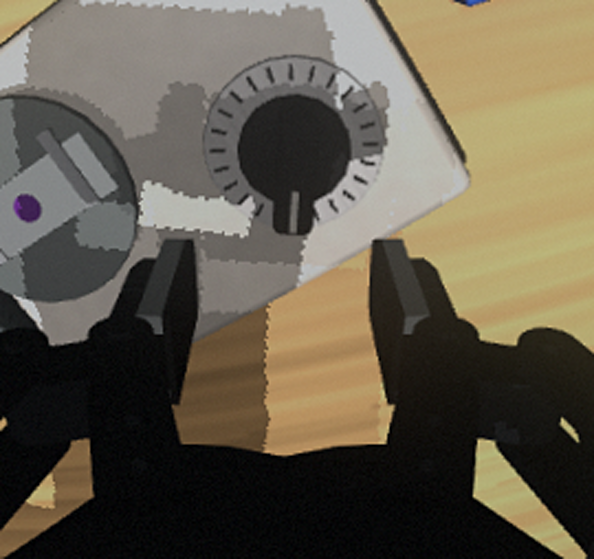

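The bar is well aligned with the jaws (vertical in the picture). The collar is centred near crop (294,147), and the bar's near end is at (293,233).

```bash
python3 - <<'E'
from h import *
np.set_printoptions(precision=1,suppress=True)
s=np.load("s1.npy",allow_pickle=True).item()
q=np.array(s["orientation"]);Q=R.from_quat([*q[1:],q[0]]).as_matrix()
f=lambda c,z:Q.T@(wonz((130+c[0]/2.2,130+c[1]/2.2),z,s)-s["eef_pos"])
a=f((203,145),61);b=f((385,147),61);t=f((294,55),61)
print("collar L,R,top",a,b,t,"-> centre y",(a+b)/2, "x from top",t[0]-36, np.linalg.norm(b-a))
print("bar corners",f((273,234),99),f((312,233),99), "line",f((293,233),99),f((294,193),99))
E
```

```text
collar L,R,top [  0.1 -31.1 100.3] [ -0.8  40.2 100.3] [ 35.5   4.3 100.3] -> centre y [ -0.3   4.6 100.3] x from top -0.4908386245920795 71.30986722617226
bar corners [-19.9  -3.3  62.3] [-19.6  10.1  62.3] line [-19.5   3.6  62.3] [-4.6  3.8 62.3]
```

```bash

python3 -m crank '[{"xyz":[-0.0005,0.004,0.03],"roll":0},{"xyz":[-0.0005,0.004,0.06],"roll":0},{"xyz":[-0.0005,0.004,0.08],"roll":0},{"xyz":[-0.0005,0.004,0.087],"roll":0},{"xyz":[-0.0005,0.004,0.087],"roll":0}]' 0.5 20
python3 -m crank '[{"xyz":[0,0,0],"roll":0},{"xyz":[0,0,0],"roll":0},{"xyz":[0,0,0],"roll":0},{"xyz":[0,0,0],"roll":0},{"xyz":[0,0,0],"roll":0}]' 0 20
cat > o.py <<'E'
import sys
from h import *
s=robot.observe();q=s["orientation"];Q=R.from_quat([*q[1:],q[0]]).as_matrix()
yaw=np.degrees(np.arctan2(Q[1,0],Q[0,0]));t=s["torque"]
print(f"t{s['t']:.2f} yaw {yaw:.2f} tz {t[2]:.3f} Ftool {np.round(Q.T@s['wrist_force'],1)} w {s['width']:.3f} q6 {s['joint_pos'][5]:.2f} z {s['eef_pos'][2]:.1f}",flush=True)
sys.exit(1 if len(sys.argv)>1 and abs(t[2])>float(sys.argv[1]) else 0)
E
python3 o.py
```

```text
t: 3.2
eef_pos: [542.3, -143.7, 73.9]
orientation: [-0.0, 0.993, -0.121, -0.001]
wrist_force: [-0.0, -0.5, 0.1]
width: 0.498
t: 3.7
eef_pos: [543.2, -144.0, 75.5]
orientation: [0.0, 0.993, -0.122, 0.001]
wrist_force: [-0.6, -1.2, 6.7]
width: 0.159
t3.70 yaw -13.99 tz 0.047 Ftool [-0.2  1.3 -6.7] w 0.159 q6 1.49 z 75.5
```

```bash

python3 -m crank '[{"xyz":[0,0,-0.003],"roll":0},{"xyz":[0,0,-0.003],"roll":0}]' 0.3 20
python3 -m crank '[{"xyz":[0,0,0],"roll":0},{"xyz":[0,0,0],"roll":0},{"xyz":[0,0,0],"roll":0}]' 0 60
python3 o.py
python3 -m crank '[{"xyz":[0,0,0],"roll":-2}]' >/dev/null; python3 o.py 0.45 &&
python3 -m crank '[{"xyz":[0,0,0],"roll":-2}]' >/dev/null; python3 o.py 0.45 &&
python3 -m crank '[{"xyz":[0,0,0],"roll":-2}]' >/dev/null; python3 o.py 0.45 &&
python3 -m crank '[{"xyz":[0,0,0],"roll":-2}]' >/dev/null; python3 o.py 0.45
```

```text
t: 3.9
eef_pos: [542.7, -143.8, 77.9]
orientation: [0.0, 0.993, -0.122, 0.0]
wrist_force: [0.2, 0.3, -0.3]
width: 0.297
t: 4.2
eef_pos: [542.6, -143.9, 77.5]
orientation: [0.0, 0.993, -0.122, 0.0]
wrist_force: [-2.3, -0.9, 5.8]
width: 0.147
t4.20 yaw -14.00 tz 0.010 Ftool [-2.   1.4 -5.8] w 0.147 q6 1.49 z 77.5
t4.30 yaw -11.99 tz -0.002 Ftool [-2.2  1.  -5.9] w 0.153 q6 1.46 z 77.5
t4.40 yaw -9.93 tz -0.030 Ftool [-2.5  0.5 -4.7] w 0.150 q6 1.42 z 77.5
t4.50 yaw -7.92 tz -0.093 Ftool [-2.3 -1.1 -5.2] w 0.151 q6 1.38 z 77.5
t4.60 yaw -5.92 tz 0.018 Ftool [-1.3  1.4 -5.5] w 0.147 q6 1.35 z 77.5
```

```bash

python3 -m crank '[{"xyz":[0,0,0],"roll":-2}]' >/dev/null && python3 o.py 0.38 &&
python3 -m crank '[{"xyz":[0,0,0],"roll":-2}]' >/dev/null && python3 o.py 0.38 &&
python3 -m crank '[{"xyz":[0,0,0],"roll":-2}]' >/dev/null && python3 o.py 0.38 &&
python3 -m crank '[{"xyz":[0,0,0],"roll":-2}]' >/dev/null && python3 o.py 0.38 &&
python3 -m crank '[{"xyz":[0,0,0],"roll":-2}]' >/dev/null && python3 o.py 0.38 &&
python3 -m crank '[{"xyz":[0,0,0],"roll":-2}]' >/dev/null && python3 o.py 0.38 &&
python3 -m crank '[{"xyz":[0,0,0],"roll":-2}]' >/dev/null && python3 o.py 0.38 &&
python3 -m crank '[{"xyz":[0,0,0],"roll":-2}]' >/dev/null && python3 o.py 0.38 &&
python3 -m crank '[{"xyz":[0,0,0],"roll":-2}]' >/dev/null && python3 o.py 0.38 &&
python3 -m crank '[{"xyz":[0,0,0],"roll":-2}]' >/dev/null && python3 o.py 0.38
```

```text
t4.70 yaw -3.92 tz -0.014 Ftool [-1.   0.3 -6. ] w 0.152 q6 1.31 z 77.5
t4.80 yaw -1.92 tz 0.053 Ftool [-2.6  1.2 -6.2] w 0.148 q6 1.28 z 77.5
t4.90 yaw 0.08 tz 0.006 Ftool [-1.8 -0.3 -5.5] w 0.147 q6 1.25 z 77.5
t5.00 yaw 2.08 tz -0.183 Ftool [-2.  -0.6 -5.2] w 0.148 q6 1.21 z 77.5
t5.10 yaw 4.06 tz -0.365 Ftool [-3.2  0.1 -5.2] w 0.150 q6 1.18 z 77.5
t5.20 yaw 6.05 tz -0.272 Ftool [-1.9 -0.7 -5.6] w 0.149 q6 1.14 z 77.5
t5.30 yaw 8.06 tz -0.037 Ftool [-1.4 -1.  -5.4] w 0.151 q6 1.11 z 77.5
t5.40 yaw 10.08 tz 0.030 Ftool [-2.8 -1.7 -5.5] w 0.149 q6 1.07 z 77.5
t5.50 yaw 12.08 tz 0.005 Ftool [-2.  -0.7 -6.3] w 0.149 q6 1.04 z 77.5
t5.60 yaw 14.08 tz 0.022 Ftool [-2.2 -0.7 -5.8] w 0.152 q6 1.00 z 77.5
```

```bash

python3 -m crank '[{"xyz":[0,0,0],"roll":-2}]' >/dev/null && python3 o.py 0.42 &&
python3 -m crank '[{"xyz":[0,0,0],"roll":-2}]' >/dev/null && python3 o.py 0.42 &&
python3 -m crank '[{"xyz":[0,0,0],"roll":-2}]' >/dev/null && python3 o.py 0.42 &&
python3 -m crank '[{"xyz":[0,0,0],"roll":-2}]' >/dev/null && python3 o.py 0.42 &&
python3 -m crank '[{"xyz":[0,0,0],"roll":-2}]' >/dev/null && python3 o.py 0.42 &&
python3 -m crank '[{"xyz":[0,0,0],"roll":-2}]' >/dev/null && python3 o.py 0.42 &&
python3 -m crank '[{"xyz":[0,0,0],"roll":-2}]' >/dev/null && python3 o.py 0.42 &&
python3 -m crank '[{"xyz":[0,0,0],"roll":-2}]' >/dev/null && python3 o.py 0.42 &&
python3 -m crank '[{"xyz":[0,0,0],"roll":-2}]' >/dev/null && python3 o.py 0.42 &&
python3 -m crank '[{"xyz":[0,0,0],"roll":-2}]' >/dev/null && python3 o.py 0.42
```

```text
t5.70 yaw 16.08 tz -0.131 Ftool [-3.1 -1.5 -5.5] w 0.150 q6 0.97 z 77.5
t5.80 yaw 18.07 tz -0.273 Ftool [-1.5 -1.2 -6.5] w 0.146 q6 0.93 z 77.5
t5.90 yaw 20.05 tz -0.336 Ftool [-1.7 -1.  -5.5] w 0.149 q6 0.90 z 77.5
t6.00 yaw 22.06 tz -0.200 Ftool [-2.  -2.3 -5.4] w 0.148 q6 0.86 z 77.5
t6.10 yaw 24.08 tz -0.048 Ftool [-2.1 -1.9 -6.1] w 0.151 q6 0.83 z 77.5
t6.20 yaw 26.08 tz 0.019 Ftool [-2.  -2.1 -6.3] w 0.149 q6 0.79 z 77.5
t6.30 yaw 28.08 tz -0.096 Ftool [-2.9 -2.3 -5.5] w 0.150 q6 0.76 z 77.5
t6.40 yaw 30.08 tz -0.032 Ftool [-1.8 -2.3 -6.8] w 0.148 q6 0.72 z 77.5
t6.50 yaw 32.05 tz -0.573 Ftool [-2.  -2.7 -6.5] w 0.148 q6 0.69 z 77.5
```

Torque rose from about 0 to 0.57 N m in one 2° step, which is well past a click's 0.3, so this is the stop. I'll hold there briefly and then go back clockwise.

```bash

python3 -m crank '[{"xyz":[0,0,0],"roll":0},{"xyz":[0,0,0],"roll":0},{"xyz":[0,0,0],"roll":0}]' >/dev/null; python3 o.py
python3 -m crank '[{"xyz":[0,0,0],"roll":0}]' >/dev/null; python3 o.py
python3 -m crank '[{"xyz":[0,0,0],"roll":2},{"xyz":[0,0,0],"roll":4},{"xyz":[0,0,0],"roll":6},{"xyz":[0,0,0],"roll":8},{"xyz":[0,0,0],"roll":10}]' >/dev/null; python3 o.py
for i in 1; do
python3 -m crank '[{"xyz":[0,0,0],"roll":2}]' >/dev/null; python3 o.py
python3 -m crank '[{"xyz":[0,0,0],"roll":2}]' >/dev/null; python3 o.py
python3 -m crank '[{"xyz":[0,0,0],"roll":2}]' >/dev/null; python3 o.py
python3 -m crank '[{"xyz":[0,0,0],"roll":2}]' >/dev/null; python3 o.py
python3 -m crank '[{"xyz":[0,0,0],"roll":2}]' >/dev/null; python3 o.py
python3 -m crank '[{"xyz":[0,0,0],"roll":2}]' >/dev/null; python3 o.py
python3 -m crank '[{"xyz":[0,0,0],"roll":2}]' >/dev/null; python3 o.py
python3 -m crank '[{"xyz":[0,0,0],"roll":2}]' >/dev/null; python3 o.py
python3 -m crank '[{"xyz":[0,0,0],"roll":2}]' >/dev/null; python3 o.py
python3 -m crank '[{"xyz":[0,0,0],"roll":2}]' >/dev/null; python3 o.py
done
```

```text
t6.80 yaw 31.96 tz -0.523 Ftool [-1.5 -2.6 -5.8] w 0.149 q6 0.69 z 77.5
t6.90 yaw 31.96 tz -0.493 Ftool [-2.7 -2.4 -6.3] w 0.154 q6 0.69 z 77.5
t7.40 yaw 21.92 tz -0.005 Ftool [-2.6 -1.7 -6. ] w 0.148 q6 0.86 z 77.5
t7.50 yaw 19.92 tz -0.026 Ftool [-1.9 -1.4 -6.8] w 0.153 q6 0.90 z 77.6
t7.60 yaw 17.92 tz 0.047 Ftool [-1.8 -2.  -5.9] w 0.152 q6 0.93 z 77.5
t7.70 yaw 15.92 tz -0.035 Ftool [-2.2 -2.4 -5.7] w 0.149 q6 0.97 z 77.5
t7.80 yaw 13.92 tz 0.031 Ftool [-2.2 -1.3 -5.6] w 0.150 q6 1.00 z 77.5
t7.90 yaw 11.92 tz 0.034 Ftool [-2.4 -0.9 -5.8] w 0.150 q6 1.04 z 77.5
t8.00 yaw 9.92 tz 0.078 Ftool [-2.   0.6 -5.8] w 0.147 q6 1.07 z 77.5
t8.10 yaw 7.92 tz 0.010 Ftool [-2.3  0.9 -6. ] w 0.151 q6 1.11 z 77.5
t8.20 yaw 5.93 tz 0.190 Ftool [-2.6 -0.4 -4.4] w 0.152 q6 1.14 z 77.5
t8.30 yaw 3.94 tz 0.268 Ftool [-1.2 -0.1 -6.2] w 0.150 q6 1.18 z 77.5
t8.40 yaw 1.95 tz 0.322 Ftool [-2.2  0.2 -5.9] w 0.144 q6 1.21 z 77.5
```

The first climb started at about 7.9° and its jump is due near 0.5°. The later jumps should come near -14.5, -29.5 and -44.5, and I'll watch each one.

```bash

python3 -m crank '[{"xyz":[0,0,0],"roll":2}]' >/dev/null; python3 o.py
python3 -m crank '[{"xyz":[0,0,0],"roll":2}]' >/dev/null; python3 o.py
python3 -m crank '[{"xyz":[0,0,0],"roll":2}]' >/dev/null; python3 o.py
python3 -m crank '[{"xyz":[0,0,0],"roll":2}]' >/dev/null; python3 o.py
python3 -m crank '[{"xyz":[0,0,0],"roll":2}]' >/dev/null; python3 o.py
python3 -m crank '[{"xyz":[0,0,0],"roll":2}]' >/dev/null; python3 o.py
python3 -m crank '[{"xyz":[0,0,0],"roll":2}]' >/dev/null; python3 o.py
python3 -m crank '[{"xyz":[0,0,0],"roll":2}]' >/dev/null; python3 o.py
python3 -m crank '[{"xyz":[0,0,0],"roll":2}]' >/dev/null; python3 o.py
python3 -m crank '[{"xyz":[0,0,0],"roll":2}]' >/dev/null; python3 o.py
python3 -m crank '[{"xyz":[0,0,0],"roll":2}]' >/dev/null; python3 o.py
python3 -m crank '[{"xyz":[0,0,0],"roll":2}]' >/dev/null; python3 o.py
python3 -m crank '[{"xyz":[0,0,0],"roll":2}]' >/dev/null; python3 o.py
python3 -m crank '[{"xyz":[0,0,0],"roll":2}]' >/dev/null; python3 o.py
python3 -m crank '[{"xyz":[0,0,0],"roll":2}]' >/dev/null; python3 o.py
python3 -m crank '[{"xyz":[0,0,0],"roll":2}]' >/dev/null; python3 o.py
python3 -m crank '[{"xyz":[0,0,0],"roll":2}]' >/dev/null; python3 o.py
```

```text
t8.50 yaw -0.06 tz 0.142 Ftool [-1.5  0.5 -6. ] w 0.151 q6 1.25 z 77.5
t8.60 yaw -2.08 tz -0.042 Ftool [-1.8  0.9 -5.8] w 0.148 q6 1.28 z 77.5
t8.70 yaw -4.08 tz 0.019 Ftool [-2.9  0.8 -5.4] w 0.150 q6 1.32 z 77.5
t8.80 yaw -6.08 tz 0.007 Ftool [-2.1  0.4 -5.2] w 0.147 q6 1.35 z 77.6
t8.90 yaw -8.08 tz 0.095 Ftool [-1.7  1.8 -5.9] w 0.151 q6 1.39 z 77.5
t9.00 yaw -10.07 tz 0.224 Ftool [-2.   0.6 -5. ] w 0.147 q6 1.42 z 77.5
t9.10 yaw -12.06 tz 0.405 Ftool [-1.4  1.6 -5.4] w 0.146 q6 1.46 z 77.6
t9.20 yaw -14.05 tz 0.272 Ftool [-1.3  1.6 -5.7] w 0.148 q6 1.49 z 77.5
t9.30 yaw -16.07 tz -0.068 Ftool [-0.7  2.3 -5.5] w 0.152 q6 1.53 z 77.6
t9.40 yaw -18.08 tz 0.024 Ftool [-1.1  1.2 -5.2] w 0.147 q6 1.56 z 77.5
t9.50 yaw -20.08 tz 0.001 Ftool [-1.4  2.2 -4.8] w 0.148 q6 1.60 z 77.5
t9.60 yaw -22.08 tz -0.043 Ftool [ 0.2  2.6 -5.2] w 0.149 q6 1.63 z 77.5
t9.70 yaw -24.07 tz 0.197 Ftool [-1.   2.4 -5.3] w 0.148 q6 1.67 z 77.5
t9.80 yaw -26.06 tz 0.309 Ftool [-1.   2.5 -4.1] w 0.153 q6 1.70 z 77.5
t9.90 yaw -28.05 tz 0.264 Ftool [-1.1  2.9 -5.5] w 0.147 q6 1.74 z 77.5
t10.00 yaw -30.06 tz 0.203 Ftool [-1.6  2.4 -5.9] w 0.149 q6 1.77 z 77.5
t10.10 yaw -32.08 tz 0.009 Ftool [-2.2  3.9 -6. ] w 0.151 q6 1.81 z 77.5
```

That is three jumps. The fourth is due near -45.5, and the fifth climb would start near -53.

```bash

python3 -m crank '[{"xyz":[0,0,0],"roll":2}]' >/dev/null; python3 o.py
python3 -m crank '[{"xyz":[0,0,0],"roll":2}]' >/dev/null; python3 o.py
python3 -m crank '[{"xyz":[0,0,0],"roll":2}]' >/dev/null; python3 o.py
python3 -m crank '[{"xyz":[0,0,0],"roll":2}]' >/dev/null; python3 o.py
python3 -m crank '[{"xyz":[0,0,0],"roll":2}]' >/dev/null; python3 o.py
python3 -m crank '[{"xyz":[0,0,0],"roll":2}]' >/dev/null; python3 o.py
python3 -m crank '[{"xyz":[0,0,0],"roll":2}]' >/dev/null; python3 o.py
python3 -m crank '[{"xyz":[0,0,0],"roll":2}]' >/dev/null; python3 o.py
```

```text
t10.20 yaw -34.08 tz 0.003 Ftool [-1.1  3.6 -5.8] w 0.150 q6 1.84 z 77.5
t10.30 yaw -36.08 tz -0.042 Ftool [-0.7  2.9 -5.2] w 0.149 q6 1.88 z 77.5
t10.40 yaw -38.08 tz 0.095 Ftool [-1.   3.5 -5.6] w 0.153 q6 1.91 z 77.6
t10.50 yaw -40.07 tz 0.315 Ftool [-1.1  2.2 -7. ] w 0.146 q6 1.95 z 77.5
t10.60 yaw -42.06 tz 0.387 Ftool [ 0.   3.8 -5. ] w 0.152 q6 1.98 z 77.5
t10.70 yaw -44.06 tz 0.287 Ftool [-0.3  3.7 -6.1] w 0.151 q6 2.02 z 77.6
t10.80 yaw -46.07 tz -0.029 Ftool [-1.5  4.1 -5.3] w 0.152 q6 2.05 z 77.5
t10.90 yaw -48.08 tz -0.010 Ftool [-0.2  2.9 -5.8] w 0.150 q6 2.09 z 77.5
```

All four jumps are counted, and the dial is now in its free zone. I hold, release, and lift, then turn the tool so its x axis lies along the lift's +x (yaw ≈ 18°).

```bash

python3 -m crank '[{"xyz":[0,0,0],"roll":0},{"xyz":[0,0,0],"roll":0},{"xyz":[0,0,0],"roll":0},{"xyz":[0,0,0],"roll":0}]' 0.45 20 >/dev/null; python3 o.py
python3 -m crank '[{"xyz":[0,0,-0.02],"roll":0},{"xyz":[0,0,-0.06],"roll":0},{"xyz":[0,0,-0.1],"roll":0},{"xyz":[0,0,-0.13],"roll":0},{"xyz":[0,0,-0.13],"roll":-6}]' >/dev/null; python3 o.py
python3 -m crank '[{"xyz":[0,0,0],"roll":-8},{"xyz":[0,0,0],"roll":-16},{"xyz":[0,0,0],"roll":-24},{"xyz":[0,0,0],"roll":-32},{"xyz":[0,0,0],"roll":-40}]' 0 >/dev/null; python3 o.py
python3 -m crank '[{"xyz":[0,0,0],"roll":-8},{"xyz":[0,0,0],"roll":-16},{"xyz":[0,0,0],"roll":-20},{"xyz":[0,0,0],"roll":-20}]' >/dev/null; python3 o.py
python3 - <<'E'
from h import *
np.set_printoptions(precision=1,suppress=True)
s=robot.observe();im=imaging.read_camera("wrist");cv2.imwrite("pics/wrist2.png",im);sc=imaging.read_camera("scene");sd=imaging.read_camera("side")
q=s["orientation"];Q=R.from_quat([*q[1:],q[0]]).as_matrix()
print(s["eef_pos"])
B=[]
for c in("wrist","scene","side"):
    for m in imaging.masks_of("clamp_tip",c)[:2]:
        uv=m["at"][::-1];p=wonz(uv,147,s) if c=="wrist" else onz(c,uv,147);print(c,round(m["confidence"],2),m["at"],m["pixels"].sum(),p,"tool",Q.T@(p-s["eef_pos"]))
for P in((428,5),): print("start in tool",Q.T@(np.array([*P,140])-s["eef_pos"]))
E
```

```text
t11.30 yaw -47.97 tz -0.001 Ftool [-0.1 -0.7 -0.1] w 0.450 q6 2.08 z 77.1
t11.80 yaw -41.95 tz -0.063 Ftool [ 0.4 -0.4  0.4] w 0.451 q6 1.98 z 211.9
t12.30 yaw -1.65 tz 0.013 Ftool [0.2 0.1 0.2] w 0.001 q6 1.28 z 207.2
t12.70 yaw 18.08 tz 0.001 Ftool [-0.8 -0.2  0. ] w -0.002 q6 0.93 z 207.2
[ 542.5 -143.7  207.2]
wrist 0.67 [214.2, 65.1] 1093 [487.9  12.4 147. ] tool [  -3.5 -165.4   60.2]
scene 0.64 [163.3, 256.1] 112 [490.2  13.5 147. ] tool [  -1.  -165.7   60.2]
side 0.48 [189.2, 280.9] 34 [474.4  31.6 147. ] tool [ -10.3 -187.8   60.2]
start in tool [ -62.7 -176.9   67.2]
```

View pics/wrist2.png

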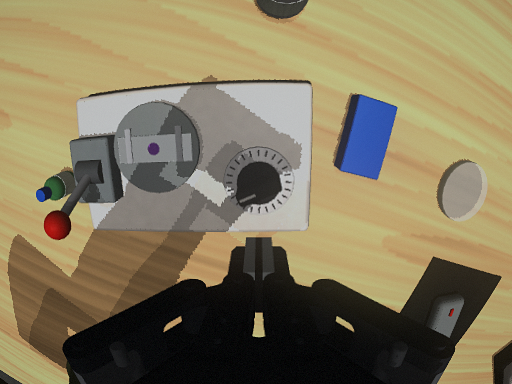

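The ball is at (57,225), and lift and tool axes are aligned. By geometry it lies at tool (-18,-175), so I go to (-63,-175), descend behind it, then push along +x.

```bash

python3 -m crank '[{"xyz":[-0.03,-0.04,0],"roll":0},{"xyz":[-0.063,-0.08,0],"roll":0},{"xyz":[-0.063,-0.12,0],"roll":0},{"xyz":[-0.063,-0.16,0],"roll":0},{"xyz":[-0.063,-0.175,0],"roll":0}]' >/dev/null; python3 o.py
python3 -m crank '[{"xyz":[0,0,0.03],"roll":0},{"xyz":[0,0,0.067],"roll":0},{"xyz":[0,0,0.067],"roll":0}]' >/dev/null; python3 o.py
python3 - <<'E'
from h import *
s=robot.observe();print(s["eef_pos"])
im=imaging.read_camera("wrist");cv2.imwrite("pics/wrist3.png",im)
E
```

```text
t13.50 yaw 18.05 tz 0.022 Ftool [0.5 0.6 0.7] w -0.002 q6 1.18 z 207.6
t13.80 yaw 17.98 tz 0.024 Ftool [-1.  -0.6 -0.6] w 0.001 q6 1.18 z 137.2
[426.53646611   3.48098296 137.17217118]
```

View pics/wrist3.png

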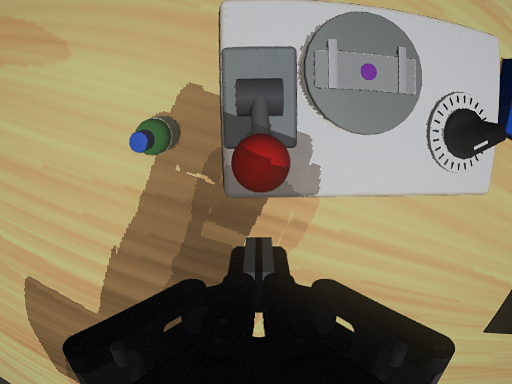

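The ball (261,163) is dead ahead of the closed fingers (258,250). Now I push.

```bash

python3 -m crank '[{"xyz":[0.015,0,0],"roll":0},{"xyz":[0.03,0,0],"roll":0},{"xyz":[0.045,0,0],"roll":0},{"xyz":[0.06,0,0],"roll":0},{"xyz":[0.075,0,0],"roll":0}]' >/dev/null; python3 o.py
python3 -m crank '[{"xyz":[0.005,0,0],"roll":0},{"xyz":[0.01,0,0],"roll":0}]' >/dev/null; python3 o.py
cat > f.py <<'E'
import sys
from h import *
s=robot.observe();q=s["orientation"];Q=R.from_quat([*q[1:],q[0]]).as_matrix();F=Q.T@s["wrist_force"]
print(np.round(s["eef_pos"],1),np.round(F,1),flush=True);sys.exit(1 if np.hypot(*F[:2])>6 else 0)
E
python3 -m crank '[{"xyz":[0.003,0,0],"roll":0},{"xyz":[0.003,0,0],"roll":0}]' >/dev/null; python3 f.py &&
python3 -m crank '[{"xyz":[0.003,0,0],"roll":0},{"xyz":[0.003,0,0],"roll":0}]' >/dev/null && python3 f.py &&
python3 -m crank '[{"xyz":[0.003,0,0],"roll":0},{"xyz":[0.003,0,0],"roll":0}]' >/dev/null && python3 f.py &&
python3 -m crank '[{"xyz":[0.002,0,0],"roll":0},{"xyz":[0.002,0,0],"roll":0}]' >/dev/null && python3 f.py &&
python3 -m crank '[{"xyz":[0.002,0,0],"roll":0},{"xyz":[0.002,0,0],"roll":0}]' >/dev/null && python3 f.py &&
python3 -m crank '[{"xyz":[0.002,0,0],"roll":0},{"xyz":[0.002,0,0],"roll":0}]' >/dev/null && python3 f.py
```

```text
t14.35 yaw 17.96 tz -0.035 Ftool [ 0.9 -0.4  1.3] w 0.002 q6 1.24 z 142.6
t14.55 yaw 17.99 tz -0.016 Ftool [-0.9  0.6  0.7] w -0.003 q6 1.24 z 141.5
[512.4  30.3 140.7] [-0.8  0.3  0. ]
[515.1  31.3 140.4] [-0.1 -0.1  0.4]
[518.1  32.3 140.3] [-0.7 -0.3  0.2]
[518.9  32.6 140.1] [-10.2  -0.4  -3.8]
```

A contact force of 10 N at about 97 mm of travel means the lever is at its end stop. I back away, lift, and check.

```bash

python3 -m crank '[{"xyz":[-0.02,0,0],"roll":0},{"xyz":[-0.06,0,0],"roll":0},{"xyz":[-0.09,0,-0.02],"roll":0},{"xyz":[-0.09,0,-0.06],"roll":0},{"xyz":[-0.09,0,-0.06],"roll":0}]' >/dev/null; python3 f.py
python3 - <<'E'
from h import *
np.set_printoptions(precision=1,suppress=True)
im=imaging.read_camera("wrist");cv2.imwrite("pics/wrist4.png",im)
s=robot.observe();print(s["t"])
E
```

```text
[435.7   4.8 204.8] [ 0.1  0.1 -0.1]
15.9
```

View pics/wrist4.png

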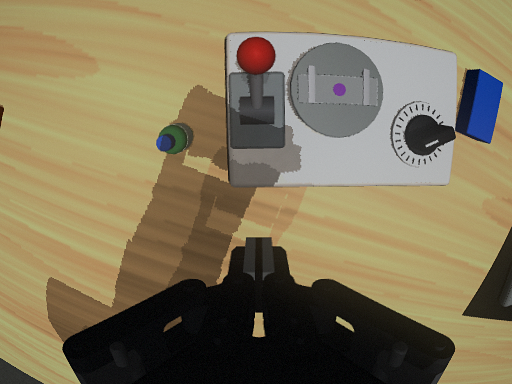

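The lever now leans to the far (+x) side, with its ball at (256,55). The vial and slide box are undisturbed, the dial is released, and the robot is clear.

```bash
python3 -c "
from bench import order
print(order.close_job())"
```

```text
the job is handed in; nothing more can be done
None
```

The lift is set four clicks above its bottom stop and locked, and the job was handed in at about 16 s of the 72 s allowed.

- **Down to the stop:** I turned the dial anticlockwise in 2° steps. I felt two clicks, each peaking at about 0.35 N m. Then the torque rose from about 0 to 0.57 N m in one step, so I took that as the bottom stop. It held at 0.5 N m for 0.4 s, below the 0.9 N m that would force it.
- **Up four clicks:** Turning clockwise took up about 24° of lost motion. Four separate climbs and drops followed, with the drops at yaw of about -1°, -15°, -31° and -45°. I stopped in the free zone at -48°, with no torque on the dial, and let go.
- **Clamp lever:** I pushed the ball with closed fingers until the force jumped to 10 N at the end stop, then backed off.

**Last checks:** The final wrist picture shows the lever leaning fully to the +x side, and the slide box and vial standing where they were. The wrist force reads about 0. The rack, dish, mouse, beaker and white bottle were not re-measured, but the arm did not go near them. The plate height was not measured either, because its steps are finer than the readings, so it rests on the click count. No check failed, but three readings were off:
- The first fit of the lift's corners was up to about 13 mm out.
- The fitted dial axis had to be corrected by 4 mm from a closer picture.
- The side camera's position for the ball differed from the other two by about 20 mm, so I did not use it.

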